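# Put a dried lino block away in its box

### The job

Take the red-faced lino printing block down from its barbed drying hook without forcing it against the hook, and stand it upright, hole uppermost, in the empty bay of the wooden block box, setting it down on the bay's floor rather than dropping it. Then tip the box's open lid over so that it falls fully shut. Leave the other blocks and everything else on the table as they are.

Things in the scene. Friction and masses are not known exactly. Their poses are not given: they have to be found in the camera images.
- block_red_c (a point): The block to put away: plywood with a red lino face, 14 mm thick (x), 50 mm wide (y), 104 mm tall (z, up to its head), about 70 g. This point is its centre, half-way up; x points out of the red face. It hangs upright by its hole on one of the rack's two hooks (which one changes), red face away from the crossbar, its middle 25 to 45 mm short of the hook's bend.
- block_red_hole (a point): Centre of the red block's hole, 22 mm above the block's centre: a rectangular hole straight through the thickness, 22 mm wide (y) and 32 mm high (z). A bar 14 mm high closes it at the head; a strip 14 mm wide stands on either side. The block hangs with the hole's upper edge on the hook's arm. Axes as the block's.
- rack: Wooden drying rack, fixed. Origin: centre of the underside of its base board (150 in x, 270 in y, 18 mm thick). x is the way the hooks point, z up. Its crossbar (18 mm thick, 270 mm long, top 173 mm high) stands at x = -50 mm on two posts; nothing but the hook tips is higher. Two alike hooks of 6 mm round steel lie in the planes y = +75 and y = -75 mm.
- bend_left (a point): Bend of the hook at y = +75 mm, on the bar's centre line, at x = 45, z = 160 mm of the rack; axes as the rack's. From the crossbar the arm runs level along x to this bend, then the bar rises outward at 60 degrees for 34 mm to the tip (17 mm further out, 29.4 mm higher than the bend); there a 14 mm barb runs back inward and down 20 degrees, ending 3.8 mm out from and 24.7 mm above the bend.
- bend_right (a point): Bend of the hook at y = -75 mm of the rack, which is like the left one. Held upright, a block's hole is too low to pass tip and barb: raise the block off the arm, tilt it so that its head leans back to the crossbar and its foot swings outward (about 40 degrees leaves 4 to 5 mm all round), and draw it outward and up over the tip, tip and barb together in the middle of the hole.
- box: Open wooden block box, fixed, 152 (x) x 144 (y) x 118 mm high, walls and floor 6 mm. Origin: centre of its underside; x points to the hinge side, z up. Two partitions along x (5 mm thick, tops 62 mm high, at y = -23.5 and +23.5 mm) make three bays 140 mm long in x, 40 mm wide in y, centred at y = -46, 0, +46 mm. The one at -46 mm is empty; each other holds a block, its width along x.
- lid (a joint): Lid of the box, hinged along the top of its +x side: 0 = flat shut, 1.57 = upright, 1.95 = stop, leaning outward. It starts open past upright (1.72 to 1.95). Hinge friction holds it within about 0.15 rad of upright; beyond that it falls by its own weight, outward to its stop or inward shut. A push of under 1 N near the free edge moves it.
- lid_hinge (a point): Middle of the lid's hinge line, 118 mm above the table, 76 mm from the box's centre; the hinge line runs along the box's y.
- lid_edge (a point): Middle of the lid's free edge, on its outer face, 152 mm from the hinge line. The lid is a plain board 8 mm thick and 144 mm wide; when open, its outer face looks away from the box.
- block_blue_c (a point): Dark blue lino printing block, same make and size as the red one (14 x 50 x 104 mm); this point is its centre, half-way up. It hangs on the other hook of the rack; leave it there.
- block_green_c (a point): Green lino printing block, same make and size as the red one (14 x 50 x 104 mm); this point is its centre, half-way up. It stands in the middle bay of the box.
- block_ochre_c (a point): Ochre lino printing block, same make and size as the red one (14 x 50 x 104 mm); this point is its centre, half-way up. It stands in the bay at y = +46 mm of the box.
- brayer: Ink roller lying on the table, 100 mm wide roller of 38 mm diameter with a 95 mm wooden handle; leave it.
- ink_tin: Dark ink tin standing on the table, 72 mm across, 55 mm high; leave it.
- slate: Dark flat piece of slate, about 120 x 65 x 11 mm, lying on the table; leave it.
- ring_bolt: Rusty iron ring bolt lying on the table: 60 mm ring with an 85 mm shank, 20 mm high; leave it.
- baren: Round black baren (rubbing pad), 114 mm across with a wooden strap handle, 25 mm high, lying on the table; leave it.

How it is judged:
By the outcome, as a careful person would: the job done as asked, in the order asked, and still so for the second after the job is handed in, with the robot touching nothing.
It also fails if it takes over 67 s, if anything falls off the work surface, if the arm or the gripper's body presses on something with over 40 N, if the wrist force passes 120 N, or if a joint passes its speed limit or range.

### The arm

A 6-joint arm with a two-finger parallel gripper is mounted at the origin on the work surface. World frame = base frame: x ahead of the robot, y to its left, z up, the work surface at z = 0. Lengths are in m, angles in rad, forces in N, time in s.
With the tool pointing down it reaches from about 0.375 to 0.9 m from the base axis. Payload 3.1 kg.
Tool frame: the origin (TCP) lies at the centre of the arm's flange, where the gripper is bolted on; the fingertips stand 182 mm ahead of it and the grasp point (between the pads) lies 164 mm ahead of it; z points along the fingers, y is the line along which they close (so a half turn about z gives the same grasp; the last joint's range is limited). The gripper opens to 87 mm and grips with 3 to 60 N. Pads are 19 mm wide; open, the fingers measure 117 mm over their backs; the gripper's body (75 mm by 190 mm) begins 51 mm behind the grasp point.
Start: joints at [1.105, 0.527, 1.433, -0, 1.181, -0.178], TCP at [0.177, 0.599, 0.405] pointing down, gripper open.
Joint ranges: [-3.08, 3.08], [-0.75, 2.2], [0.22, 2.44], [-1.43, 4.57], [0, 2.65], [-2.85, 2.85]. Speed limits (rad/s): [2.79, 2.79, 3.14, 3.14, 3.14, 3.14].

### API

Orientations are given as a unit quaternion [x, y, z, w].
In Python, from rig import * gives the robot as it stands.
- The arm moves only by the tool move_arm, never from a script. Its argument "commands" is a list that holds one entry, the list of rows, each a list of 6 numbers: the shift along the tool's x, y, z in units of 40 mm (1.0 is 40 mm), then the turn, a rotation vector about the tool's x, y, z in rad. A call has 1 to 12 rows; each row is the pose to reach, as a shift and turn from the pose commanded when the call began, along the tool's axes at that moment; what a row does not reach only later rows make up. A row lasts 1/8 s, in which the tool goes at most 62.5 mm and 10.7 degrees, less where a joint would pass 70% of its speed; a pose out of reach is approached as far as the arm can. A call with a gripper value outside its range is refused whole. "claw" is the closure, from -1 (fully open) to 1 (shut), so that 0 is half open, set as the call begins (left out, the last holds). The fingers move at their own pace and stop on an object; "squeeze" is the grip in N (left out, the last holds). Time passes only in rows, so rows that repeat a pose let the fingers close. It gives the time, the measured TCP pose, the force, the opening and the grip force at its end, in the units of the state.
- get_obs(): the state, without advancing time (a new reading comes with each control period).
- camera(name): name is "scene" or "top"; returns a dict with "pixels" (384x512x3 uint8, blue, green, red), "range_z" (384x512 float32, m along the optical axis (not along the pixel's ray), 0 where there is no reading), "camera_matrix" (3x3 intrinsics, pixels), "extrinsics" (4x4, takes a point from world to camera coordinates). Camera axes: x right, y up, looking along -z (the intrinsics and any distortion apply to the point x, -y, -z); pixel columns grow to the right and rows downward; lengths in m; the calibration is good to about 2 mm. A picture is of the moment at which its call begins.
- hand_in(): hands the job in; it is judged then, once.
The state is a dict: "time": time; "q": joint angles; "joint_velocities": joint speeds; "joint_torque": joint torques, N m; "position": TCP position; "tool_rot": TCP orientation; "ft_force": force on the tool from outside, world axes, zero at the start; "moment": the same for the moment, N m; "grip_width": finger opening in m; "grip_force": force on a finger pad.
Only numpy, scipy, OpenCV 4.12 (cv2) and the standard library are available. Lean on these libraries where they do the work, as an engineer would, in place of code of your own. Each camera call takes 0.05 s, during which the arm holds its last target. There are 200 camera calls.

## Working session

There is one attempt and no reset: what is moved stays moved. The work goes in short steps, Python scripts to look and compute and a tool call to move; the robot and the scene stay as the last step left them, time stands still between calls to the robot, and variables do not carry over. Pictures are saved under pics/ and viewed, at most 10 in all, crops included, and the job is handed in when it is done.

Besides the shell and the picture viewer there is one more tool, called after "Emit:" by a JSON object that holds its "name" and its "arguments", one argument or row to a line. move_arm: Moves the arm, as the interface text tells. Its arguments: {"type":"object","properties":{"commands":{"type":"array","items":{"type":"array","items":{"type":"array","items":{"type":"number"}}}},"claw":{"type":"number"},"squeeze":{"type":"number"}},"required":["commands"]}

```bash
mkdir -p pics
cat > h.py <<'E'
from rig import *
import numpy as np, cv2
from scipy.spatial.transform import Rotation as R
def pts(c):
    K=c["camera_matrix"];E=c["extrinsics"];d=c["range_z"]
    v,u=np.mgrid[0:d.shape[0],0:d.shape[1]]
    x=(u-K[0,2])/K[0,0]*d;y=-(v-K[1,2])/K[1,1]*d
    P=np.stack([x,y,-d,np.ones_like(d)],-1)
    return (P@np.linalg.inv(E).T)[...,:3]
E
python3 - <<'E'
from h import *
o=get_obs();print({k:np.round(v,3) for k,v in o.items()})
for n in("scene","top"):
    c=camera(n);cv2.imwrite(f"pics/{n}0.png",c["pixels"]);np.savez(f"{n}0.npz",**c)
    print(n,c["camera_matrix"],np.round(np.linalg.inv(c["extrinsics"]),3), [k for k in c])
E
```

```text
{'time': np.float64(0.0), 'q': array([ 1.104,  0.528,  1.434, -0.   ,  1.181, -0.178]), 'joint_velocities': array([-0.001,  0.   ,  0.   , -0.001, -0.001,  0.001]), 'joint_torque': array([ 1.0000e-03, -4.4002e+01, -1.7660e+01,  6.3000e-02,  5.8000e-02,
       -0.0000e+00]), 'position': array([0.177, 0.599, 0.404]), 'tool_rot': array([ 0.143,  0.99 , -0.001, -0.   ]), 'ft_force': array([ 0.063, -0.256,  0.989]), 'moment': array([-0.015,  0.054, -0.025]), 'grip_force': np.float64(0.0), 'grip_width': np.float64(0.087)}
scene [[438.88741136   0.         255.36471233]
 [  0.         438.88741136 186.01431928]
 [  0.           0.           1.        ]] [[-0.798 -0.464  0.385  1.105]
 [ 0.603 -0.626  0.494  0.653]
 [ 0.012  0.626  0.78   1.097]
 [ 0.     0.     0.     1.   ]] ['pixels', 'range_z', 'camera_matrix', 'extrinsics']
top [[361.5193889    0.         260.95036492]
 [  0.         361.5193889  196.82376974]
 [  0.           0.           1.        ]] [[-0.009  0.993 -0.116  0.509]
 [-1.    -0.01  -0.011  0.026]
 [-0.012  0.116  0.993  1.085]
 [ 0.     0.     0.     1.   ]] ['pixels', 'range_z', 'camera_matrix', 'extrinsics']
```

View pics/scene0.png

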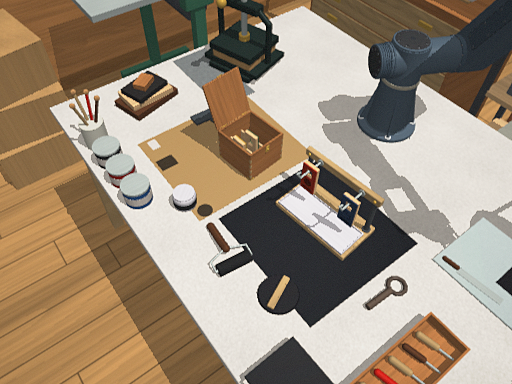

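View pics/top0.png

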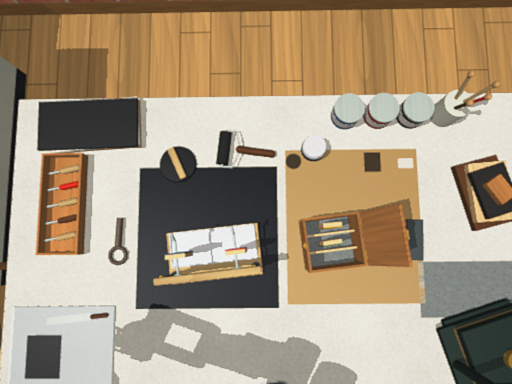

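The scene view shows the red block at (308,178) and the blue one at (348,208). The top view shows the rack at (212,250), hooks pointing away from the robot. The box is at (332,240), with the open lid on its right at (388,233) and the empty bay on the robot side. Next I measure these.

Run:
```python
from h import *
W={}
for n in("scene","top"):
    c=dict(np.load(f"{n}0.npz"));P=pts(c);W[n]=(c,P)
    print(n,'table z',np.median(P[...,2][(abs(P[...,2])<.03)]))
c,P=W["top"]
def rect(m,t):
    q=(P[m][:,:2]*1000).astype(np.float32);r=cv2.minAreaRect(q);print(t,len(q),np.round(r[0],1),np.round(r[1],1),round(r[2],1),np.round(np.median(P[m][:,2])*1000,1))
v,u=np.mgrid[0:384,0:512];Z=P[...,2]
roi=lambda a,b,c_,d:(u>=a)&(u<b)&(v>=c_)&(v<d)
rk=roi(145,272,215,295)
rect(rk&(abs(Z-.173)<.008),'crossbar')
rect(rk&(abs(Z-.018)<.005)&(c["pixels"].min(-1)>120),'base')
bx=roi(292,365,200,280)
rect(bx&(abs(Z-.118)<.007),'rim')
rect(bx&(abs(Z-.056)<.012),'partition')
L=roi(350,425,195,275)&(Z>.13);q=P[L];print('lid n',len(q),q.min(0),q.max(0))
m=q.mean(0);_,s,V=np.linalg.svd(q-m);print('lid c',m,'normal',V[2],s)
for n in W:
    c,P=W[n];hsv=cv2.cvtColor(c["pixels"],cv2.COLOR_BGR2HSV);Z=P[...,2]
    H,S,Vv=hsv[...,0],hsv[...,1],hsv[...,2]
    box=(roi(290,325,155,195) if n=="scene" else roi(145,272,215,290))
    m=((H<8)|(H>172))&(S>120)&(Vv>50)&box&(Z>.04)
    q=P[m];print(n,'red',m.sum(),q.mean(0) if m.any() else'',q.min(0) if m.any() else'',q.max(0) if m.any() else'')
    box=(roi(330,385,185,235) if n=="scene" else roi(145,272,215,290))
    m=((H>100)&(H<130))&(S>80)&box&(Z>.04)
    q=P[m];print(n,'blue',m.sum(),q.mean(0) if m.any() else'',q.min(0) if m.any() else'',q.max(0) if m.any() else'')
s=W["scene"][0]["pixels"][140:265,265:395];t=W["top"][0]["pixels"][200:290,145:425]
s=cv2.resize(s,None,fx=4,fy=4,interpolation=2);t=cv2.resize(t,None,fx=2.8,fy=2.8,interpolation=2)
cv2.imwrite("pics/s1.png",s);cv2.imwrite("pics/t1.png",t)
```

```text
scene table z -0.001926815720967423
top table z 0.0009110239023275568
crossbar 1087 [467.9 178.8] [112.7 269.7] 6.1 173.2
base 2165 [478.1 180. ] [144.3 268.8] 2.3 20.4
rim 662 [ 501.5 -155.8] [144.1 158.7] 6.7 117.8
partition 402 [ 500.6 -151.8] [141.7 147.3] 6.9 61.0
lid n 2514 [ 0.43994025 -0.30062067  0.13021604] [0.58857225 0.02618065 1.08450237]
lid c [ 0.51372617 -0.26041222  0.21711621] normal [ 0.14094932 -0.95839824  0.24820575] [5.90697189 2.05903781 1.31258529]
scene red 256 [0.48866039 0.10919029 0.13126896] [0.47989034 0.08003318 0.069801  ] [1.10503189 0.65313942 1.09739086]
scene blue 269 [0.47676403 0.25652403 0.12472182] [0.41482517 0.22995007 0.04568103] [0.48218144 0.28723168 0.17790122]
top red 17 [0.48579042 0.10131972 0.17681749] [0.48277021 0.07998084 0.17095204] [0.48752839 0.12455125 0.17938349]
top blue 0
```

View pics/s1.png

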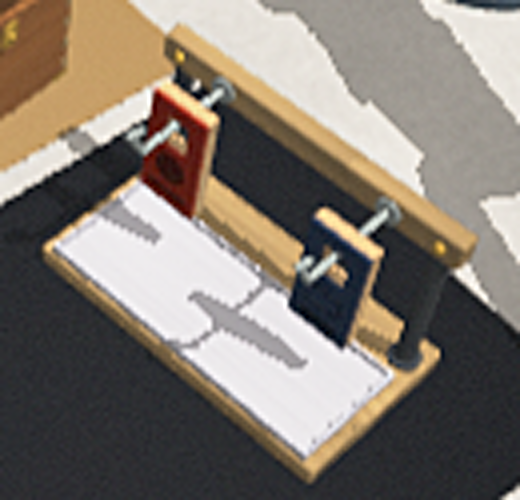

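View pics/t1.png

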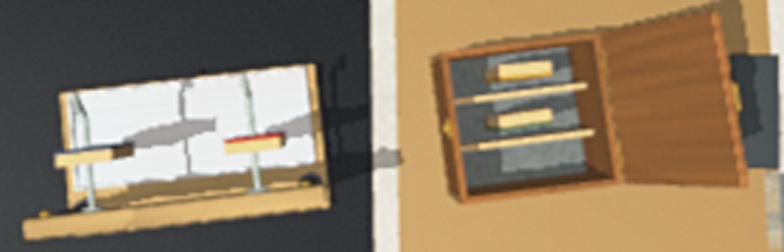

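The crops show both blocks hanging mid-arm with the red face outward. The red block is on the rack's right hook (head at about (255,143) in the top crop) and the robot-side bay is empty. I refine the poses.

Run:
```python
from h import *
c=dict(np.load("top0.npz"));P=pts(c);Z=P[...,2];v,u=np.mgrid[0:384,0:512]
roi=lambda a,b,c_,d:(u>=a)&(u<b)&(v>=c_)&(v<d)
def fit(q,t):
    q=(q[:,:2]*1000).astype(np.float32);r=cv2.minAreaRect(q);print(t,len(q),np.round(r[0],1),np.round(r[1],1),round(r[2],1))
# crossbar: largest component near z=.173 below the hooks
m=(roi(145,275,215,295)&(abs(Z-.173)<.01)).astype(np.uint8)
m2=cv2.morphologyEx(m,cv2.MORPH_OPEN,np.ones((4,9)))
n,l,s,_=cv2.connectedComponentsWithStats(m2)
for i in range(1,n):
    k=l==i;fit(P[k],('crossbar comp',s[i]))
    q=P[k];mm=q.mean(0);V=np.linalg.svd(q-mm)[2];print(mm,np.degrees(np.arctan2(-V[0,0],V[0,1])),np.ptp((q-mm)@V[0]))
# base plate front edge ; red head
for nme,(a,b) in dict(red=(.06,.14),blue=(.21,.3)).items():
    k=(abs(Z-.177)<.006)&(P[...,1]>a)&(P[...,1]<b)&roi(145,275,215,290)&(c["pixels"][...,2]>150)&(P[...,0]>.462)&(P[...,0]<.5)
    if k.sum()>5:fit(P[k],nme+' head'); print(np.median(P[k],0),P[k].mean(0))
# box rim w/o hinge side
k=(abs(Z-.118)<.004)&(P[...,0]>.41)&(P[...,0]<.59)&(P[...,1]<-.06)&(P[...,1]>-.20)
fit(P[k],'rim')
k=k&(P[...,1]>-.215)
a=np.radians(6.7)
ex=np.array([np.sin(a),-np.cos(a)]);ey=np.array([np.cos(a),np.sin(a)])
q=P[k][:,:2];x=q@ex;y=q@ey;print('x',np.percentile(x,[.5,2,98,99.5]),'y',np.percentile(y,[.5,2,98,99.5]))
k=(abs(Z-.062)<.004)&(P[...,1]<-.09)&(P[...,1]>-.215)&(P[...,0]>.44)&(P[...,0]<.56)
q=P[k][:,:2];x=q@ex;y=q@ey;print('part hist',np.histogram(y,20));
for lo,hi in((y.min(),y.mean()),(y.mean(),y.max())):
    j=(y>=lo)&(y<=hi);print(np.median(y[j]),np.polyfit(x[j],y[j],1),np.percentile(x[j],[1,99]))
# lid
for n in("top","scene"):
    c=dict(np.load(n+"0.npz"));P=pts(c)
    bx=P[...,:2]@ex;by=P[...,:2]@ey;o=np.array([.5006,-.1525]);X=bx-o@ex;Y=by-o@ey
    k=(X>.07)&(X<.17)&(abs(Y)<.06)&(P[...,2]>.14)&(P[...,2]<.3)
    pz=P[...,2][k];px=X[k];f=np.polyfit(pz,px,1);print(n,'lid x=',f,'angle',1.5708+np.arctan(f[0]),'max z',pz.max(),'x at .118',np.polyval(f,.118))
```

```text
('crossbar comp', array([230, 249,  15,   6,  82], dtype=int32)) 82 [475.7 101.7] [44.3 18.8] 89.5
[0.47812439 0.09849273 0.15743662] 62.2853860127704 0.16599889502849113
('crossbar comp', array([164, 254,  21,   5,  99], dtype=int32)) 99 [463.5 278.3] [16.9 99.9] 15.7
[0.46836909 0.25746476 0.16215269] -156.7966875606103 0.19462997232857498
('crossbar comp', array([153, 267, 108,  19, 801], dtype=int32)) 801 [408.4 199.3] [ 34.2 322.9] 6.1
[0.41668249 0.1762832  0.151093  ] 7.435619846090345 0.3474182712745893
red head 112 [480.6 104.4] [13.8 50. ] 6.0
[0.48021151 0.10452564 0.17695349] [0.48052539 0.10403395 0.17705991]
blue head 83 [470.3 252.7] [48.  12.4] 90.0
[0.46926328 0.25185764 0.17706578] [0.46993961 0.25236322 0.17710255]
rim 341 [ 500.1 -143.2] [144.2 129.6] 6.6
x [0.13577089 0.13599969 0.25807253 0.26348722] y [0.40810081 0.40844058 0.55164488 0.55187687]
part hist (array([ 3,  0,  0,  0,  0,  0,  0, 79,  0,  0,  2,  2,  3,  0,  0, 68,  9,
        0,  2,  3]), array([0.41383516, 0.4195568 , 0.42527843, 0.43100006, 0.4367217 ,
       0.44244333, 0.44816497, 0.4538866 , 0.45960823, 0.46532987,
       0.4710515 , 0.47677313, 0.48249477, 0.4882164 , 0.49393803,
       0.49965967, 0.5053813 , 0.51110293, 0.51682457, 0.5225462 ,
       0.52826783]))
0.4566179500885048 [-0.07362568  0.47109919] [0.14968016 0.26567121]
0.5034984956362026 [-0.00969977  0.50575557] [0.1505238 0.2726598]
top lid x= [0.41238418 0.02899552] angle 1.9619365969607165 max z 0.262033880001731 x at .118 0.07765685498187373
scene lid x= [0.40170702 0.03198414] angle 1.952777081884407 max z 0.2599502973474275 x at .118 0.07938556961165363
```

Run:
```python
from h import *
a=np.radians(6.0);ex=np.array([np.cos(a),np.sin(a)]);ey=np.array([-np.sin(a),np.cos(a)])
for n in("top","scene"):
    c=dict(np.load(n+"0.npz"));P=pts(c);ok=c["range_z"]>0
    X=P[...,:2]@ex;Y=P[...,:2]@ey;Z=P[...,2]
    bh=np.array([.4806,.1044]);x0,y0=bh@ex,bh@ey
    if n=="top":
      k=ok&(abs(Z-.173)<.005)&(X<x0-.03)&(X>x0-.12)&(abs(Y-y0-.075)<.15)
      x=X[k];print('crossbar rel block x',np.percentile(x-x0,[1,5,50,95,99])*1e3,'y',np.percentile(Y[k]-y0,[1,99])*1e3,k.sum())
      b=np.polyfit(Y[k],X[k],1);print('slope deg',6-np.degrees(b[0]))
    for nm,off in(('red',0),('blue',.1486)):
      k=ok&(X>x0+.012)&(X<x0+.08)&(abs(Y-y0-off)<.02)&(Z>.15)&(Z<.2)
      print(n,nm,k.sum());q=np.c_[X[k]-x0,Y[k]-y0,Z[k]]*1e3
      print(np.round(q[np.argsort(q[:,0])][::max(1,len(q)//14)]).tolist())
```

```text
crossbar rel block x [-60.68355697 -59.80930819 -51.54963335 -43.43123192 -42.1193528 ] y [-56.84860156 205.7386866 ] 810
slope deg 6.055238970303183
top red 50
[[14.0, -2.0, 161.0], [16.0, -2.0, 157.0], [19.0, -3.0, 161.0], [22.0, -1.0, 163.0], [24.0, 1.0, 162.0], [29.0, -1.0, 160.0], [32.0, 1.0, 163.0], [37.0, -2.0, 162.0], [39.0, -3.0, 162.0], [42.0, -3.0, 162.0], [44.0, -0.0, 186.0], [47.0, -1.0, 187.0], [49.0, -2.0, 173.0], [52.0, -3.0, 176.0], [54.0, 1.0, 191.0], [59.0, -2.0, 191.0], [61.0, -3.0, 191.0]]
top blue 66
[[12.0, 154.0, 179.0], [13.0, 160.0, 175.0], [13.0, 164.0, 176.0], [16.0, 147.0, 165.0], [19.0, 152.0, 165.0], [23.0, 147.0, 161.0], [26.0, 149.0, 163.0], [29.0, 151.0, 163.0], [34.0, 150.0, 165.0], [39.0, 150.0, 164.0], [44.0, 149.0, 167.0], [46.0, 148.0, 189.0], [49.0, 148.0, 188.0], [51.0, 148.0, 177.0], [54.0, 150.0, 190.0], [57.0, 152.0, 189.0], [61.0, 148.0, 194.0]]
scene red 38
[[13.0, 3.0, 158.0], [16.0, 2.0, 159.0], [21.0, 2.0, 159.0], [24.0, -2.0, 158.0], [25.0, 3.0, 159.0], [29.0, -1.0, 158.0], [33.0, 2.0, 159.0], [36.0, 1.0, 157.0], [40.0, 1.0, 161.0], [45.0, 3.0, 183.0], [47.0, 0.0, 187.0], [49.0, 2.0, 185.0], [50.0, 1.0, 168.0], [51.0, 2.0, 179.0], [52.0, 2.0, 184.0], [54.0, 1.0, 176.0], [57.0, -2.0, 188.0], [59.0, 0.0, 188.0], [60.0, 1.0, 186.0]]
scene blue 90
[[12.0, 146.0, 162.0], [12.0, 144.0, 173.0], [13.0, 154.0, 174.0], [13.0, 162.0, 169.0], [13.0, 138.0, 155.0], [14.0, 136.0, 153.0], [14.0, 138.0, 160.0], [14.0, 142.0, 173.0], [15.0, 166.0, 162.0], [20.0, 149.0, 163.0], [30.0, 148.0, 157.0], [38.0, 151.0, 160.0], [44.0, 152.0, 162.0], [51.0, 152.0, 173.0], [58.0, 152.0, 188.0]]
```

Emit:
{"name": "move_arm", "arguments": {
  "commands": [
    [[0, 0, -1.5, 0, 0, 0], [0, 0, -1.5, 0, 0, 0.15], [0, 0, -1.5, 0, 0, 0.283]]
  ],
  "claw": -1
}}

```text
time: 0.48
position: [0.1773, 0.5992, 0.4653]
tool_rot: [0.284, 0.959, 0.0, 0.0]
ft_force: [-0.4, -0.4, 0.5]
grip_width: 0.0871
grip_force: 0.0
```

Run:
```python
from h import *
o=get_obs();print({k:np.round(o[k],4) for k in('time','q','position','tool_rot')});print(R.from_quat(o['tool_rot']).as_matrix().round(3))
```

```text
{'time': np.float64(0.475), 'q': array([ 1.1045,  0.468 ,  1.3611, -0.    ,  1.3117,  0.1089]), 'position': array([0.1773, 0.5992, 0.4653]), 'tool_rot': array([2.837e-01, 9.589e-01, 4.000e-04, 1.000e-04])}
[[-0.839  0.544  0.   ]
 [ 0.544  0.839  0.001]
 [ 0.     0.001 -1.   ]]
```

```bash
cat >> h.py <<'E'
a=np.radians(6.05);EX=np.array([np.cos(a),np.sin(a),0]);EY=np.array([-np.sin(a),np.cos(a),0]);EZ=np.array([0,0,1.])
HEAD=np.array([.4806,.1044,.147])          # hole centre, hanging
BEND=HEAD*[1,1,0]+.0435*EX+.160*EZ
def pose(G,lean,ex=EX,ey=EY):
    "grasp point G; lean (deg) of the gripper's back toward ex -> TCP, rotation"
    L=np.radians(lean);back=np.sin(L)*ex+np.cos(L)*EZ;z=-back
    return G+.164*back, R.from_matrix(np.stack([np.cross(ey,z),ey,z],1))
def row(T,Rt,o=None):
    o=o or get_obs();R0=R.from_quat(o['tool_rot'])
    s=R0.inv().apply(T-o['position'])/.04;w=(R0.inv()*Rt).as_rotvec()
    return np.round(np.r_[s,w],2).tolist()
def st():
    o=get_obs();print('t',round(float(o['time']),2),'q',np.round(o['q'],3),'p',np.round(o['position'],4),'f',np.round(o['ft_force'],1),'w',round(float(o['grip_width']),4),round(float(o['grip_force']),1))
    return o
E
python3 - <<'E'
from h import *
st();G=HEAD+.012*EZ
print(row(*pose(G+[0,0,.1],15)))
E
```

```text
t 0.47 q [ 1.105  0.468  1.361 -0.     1.312  0.109] p [0.1773 0.5992 0.4653] f [-0.4 -0.4  0.5] w 0.0871 0.0
[-13.92, -5.59, 1.19, 0.09, 0.25, -0.68]
```

Emit:
{"name": "move_arm", "arguments": {
  "commands": [
    [[-1.4, -0.56, 0, 0.01, 0.02, -0.07], [-2.8, -1.12, 0, 0.02, 0.05, -0.14], [-4.2, -1.7, 0.1, 0.03, 0.08, -0.22], [-5.6, -2.25, 0.2, 0.04, 0.1, -0.28], [-7, -2.8, 0.4, 0.05, 0.13, -0.35], [-8.4, -3.4, 0.6, 0.06, 0.15, -0.42], [-9.8, -3.95, 0.8, 0.07, 0.18, -0.5], [-11.2, -4.5, 0.9, 0.08, 0.2, -0.56], [-12.6, -5.05, 1.1, 0.09, 0.23, -0.63], [-13.92, -5.59, 1.19, 0.09, 0.25, -0.68], [-13.92, -5.59, 1.19, 0.09, 0.25, -0.68], [-13.92, -5.59, 1.19, 0.09, 0.25, -0.68]]
  ],
  "claw": -1
}}

```text
time: 1.98
position: [0.5246, 0.1104, 0.4166]
tool_rot: [-0.056, 0.99, -0.007, -0.131]
ft_force: [-0.9, 0.7, -0.0]
grip_width: 0.0869
grip_force: 0.0
```

Run:
```python
from h import *
o=st();print(o['tool_rot'].round(4));G=HEAD+.012*EZ
print(row(*pose(G,15)))
for n,(x0,y0) in dict(scene=(200,60),top=(130,170)).items():
    c=camera(n);np.savez(n+"1.npz",**c)
    if n=="scene": cv2.imwrite("pics/s2.png",cv2.resize(c["pixels"][y0:y0+200,x0:x0+260],None,fx=3,fy=3))
```

```text
t 1.98 q [ 0.005  0.442  1.57  -0.028  1.392 -1.669] p [0.5246 0.1104 0.4166] f [-0.9  0.7 -0. ] w 0.0869 0.0
[-0.0556  0.9898 -0.0074 -0.1306]
[-0.6, -0.03, 2.41, -0.0, -0.0, 0.01]
```

View pics/s2.png

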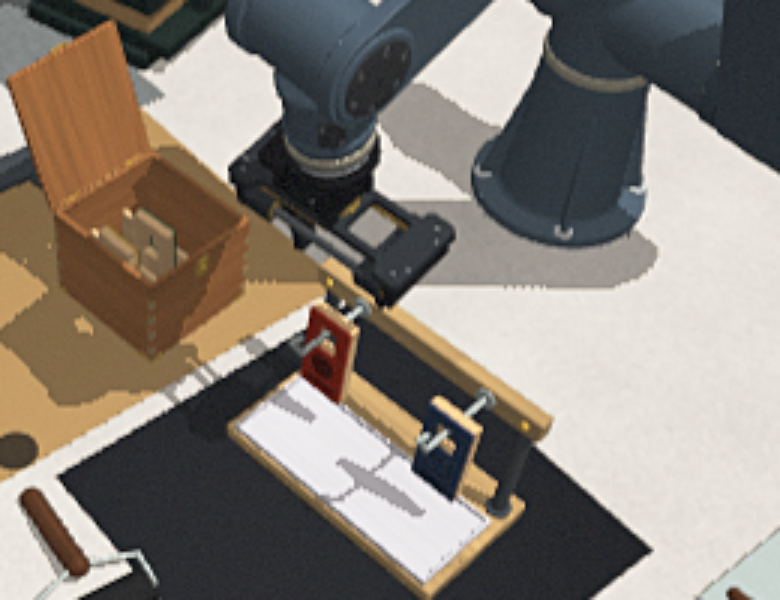

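The picture shows the gripper above the rack, its wide side along the crossbar and open over the red block at (330,350). I descend and close.

Emit:
{"name": "move_arm", "arguments": {
  "commands": [
    [[-0.15, 0, 0.6, 0, 0, 0.01], [-0.3, -0.02, 1.2, 0, 0, 0.01], [-0.45, -0.03, 1.8, 0, 0, 0.01], [-0.55, -0.03, 2.2, 0, 0, 0.01], [-0.6, -0.03, 2.41, 0, 0, 0.01], [-0.6, -0.03, 2.41, 0, 0, 0.01], [-0.6, -0.03, 2.41, 0, 0, 0.01]]
  ],
  "claw": -1
}}

```text
time: 2.95
position: [0.5239, 0.1089, 0.3185]
tool_rot: [-0.051, 0.99, -0.009, -0.129]
ft_force: [-0.7, -0.1, -0.1]
grip_width: 0.0872
grip_force: 0.0
```

Run:
```python
from h import *
o=st();print(o['tool_rot'].round(4));G=HEAD+.012*EZ
print(row(*pose(G,15)))
c=camera("scene");cv2.imwrite("pics/s3.png",cv2.resize(c["pixels"][100:240,230:390],None,fx=4,fy=4))
```

```text
t 2.95 q [ 0.003  0.571  1.665 -0.032  1.164 -1.655] p [0.5239 0.1089 0.3185] f [-0.7 -0.1 -0.1] w 0.0872 0.0
[-0.0512  0.9903 -0.0085 -0.1289]
[0.02, 0.0, 0.03, -0.0, 0.0, -0.0]
```

View pics/s3.png

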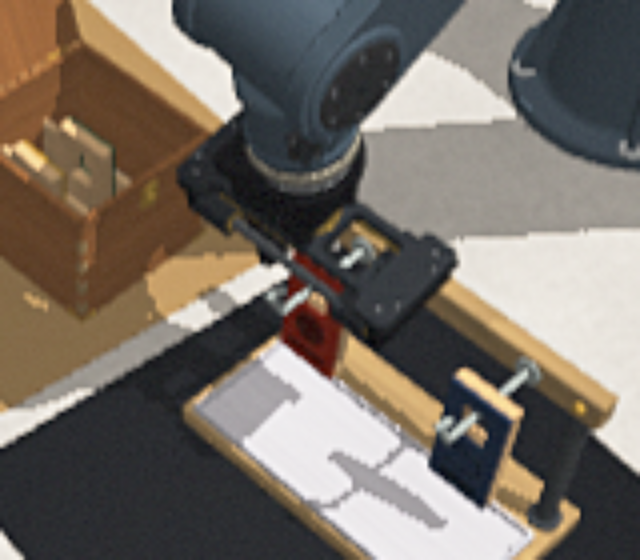

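The gripper straddles the red block (seen at (315,320)) with nothing touched. I close it.

Emit:
{"name": "move_arm", "arguments": {
  "commands": [
    [[0, 0, 0, 0, 0, 0], [0, 0, 0, 0, 0, 0], [0, 0, 0, 0, 0, 0], [0, 0, 0, 0, 0, 0], [0, 0, 0, 0, 0, 0], [0, 0, 0, 0, 0, 0], [0, 0, 0, 0, 0, 0]]
  ],
  "claw": 1,
  "squeeze": 20
}}

```text
time: 3.88
position: [0.5236, 0.1088, 0.3178]
tool_rot: [-0.051, 0.99, -0.008, -0.13]
ft_force: [-0.6, 0.5, 1.2]
grip_width: 0.0496
grip_force: 20.0
```

```bash
cat > plan.py <<'E'
from h import *
# hole-centre path relative to bend (x out, z up, mm) with block tilt in deg
def hole(n,b,t=40):
    t=np.radians(t);return n*np.cos(t)-b*np.sin(t), n*np.sin(t)+b*np.cos(t)
def Tp(x,z,tilt,lean=15,g=.012):
    t=np.radians(tilt);bz=-np.sin(t)*EX+np.cos(t)*EZ
    H=BEND+x/1e3*EX+z/1e3*EZ
    return pose(H+g*bz,lean-tilt)
E
python3 - <<'E'
from plan import *
o=st();print(row(*pose(HEAD+.012*EZ,15)))
o0=o
for p in[(-43.5,0,0),(-30,0,0),(-27,0,10),(-24,0,20),(-21,0,30),(-18,0,40)]: print(p,row(*Tp(*p),o0))
E
```

```text
t 3.88 q [ 0.003  0.572  1.666 -0.032  1.164 -1.655] p [0.5236 0.1088 0.3178] f [-0.6  0.5  1.2] w 0.0496 20.0
[0.02, 0.0, 0.01, -0.0, 0.0, -0.0]
(-43.5, 0, 0) [0.1, 0.0, -0.3, -0.0, 0.0, -0.0]
(-30, 0, 0) [-0.23, 0.0, -0.39, -0.0, 0.0, -0.0]
(-27, 0, 10) [0.46, 0.0, -0.33, -0.0, -0.17, -0.0]
(-24, 0, 20) [1.13, -0.0, -0.14, -0.0, -0.35, -0.0]
(-21, 0, 30) [1.74, -0.0, 0.18, -0.0, -0.52, -0.0]
(-18, 0, 40) [2.29, -0.0, 0.61, -0.0, -0.7, -0.0]
```

Emit:
{"name": "move_arm", "arguments": {
  "commands": [
    [[0.05, 0, -0.15, 0, 0, 0], [0.1, 0, -0.3, 0, 0, 0], [0, 0, -0.33, 0, 0, 0], [-0.12, 0, -0.36, 0, 0, 0], [-0.23, 0, -0.39, 0, 0, 0], [0.11, 0, -0.37, 0, -0.09, 0], [0.46, 0, -0.33, 0, -0.17, 0], [0.8, 0, -0.24, 0, -0.26, 0], [1.13, 0, -0.14, 0, -0.35, 0], [1.13, 0, -0.14, 0, -0.35, 0]]
  ]
}}

```text
time: 5.12
position: [0.4803, 0.1045, 0.3347]
tool_rot: [-0.052, 0.998, 0.001, 0.043]
ft_force: [-0.4, 0.5, -0.4]
grip_width: 0.05
grip_force: 20.0
```

Run:
```python
from plan import *
o=st();print(o['moment'].round(2))
for p in[(-24,0,20),(-21,0,30),(-18,0,40),(-10,0.5,40),(*hole(-5,5),40)]: print(np.round(p,1),row(*Tp(*p),o))
c=camera("scene");cv2.imwrite("pics/s4.png",cv2.resize(c["pixels"][120:220,250:370],None,fx=5,fy=5,interpolation=2))
```

```text
t 5.12 q [-0.015  0.446  1.859  0.01   0.751 -1.697] p [0.4803 0.1045 0.3347] f [-0.4  0.5 -0.4] w 0.05 20.0
[ 0.03  0.12 -0.04]
[-24   0  20] [-0.03, -0.0, 0.0, -0.0, -0.0, -0.0]
[-21   0  30] [0.65, -0.0, 0.09, -0.0, -0.18, -0.0]
[-18   0  40] [1.31, -0.01, 0.31, -0.0, -0.35, -0.0]
[-10.    0.5  40. ] [1.11, -0.0, 0.31, -0.0, -0.35, -0.0]
[-7.   0.6 40. ] [1.04, -0.0, 0.32, -0.0, -0.35, -0.0]
```

View pics/s4.png

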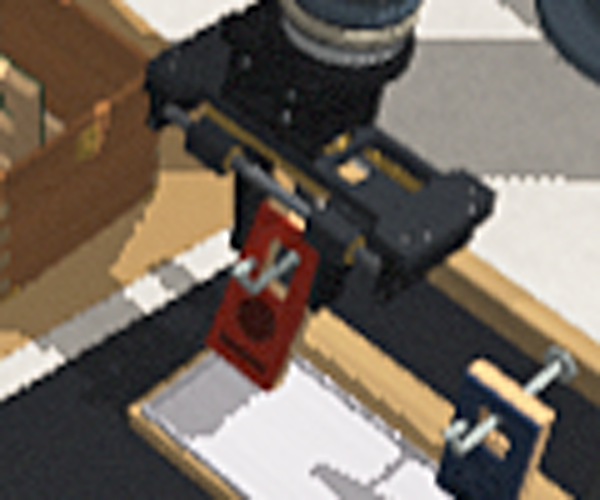

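The block is tilted about 20°, the hook runs through the middle of its hole (about (275,265)), and there is no contact force. I continue to 40°.

Emit:
{"name": "move_arm", "arguments": {
  "commands": [
    [[0.32, 0, 0.03, 0, -0.09, 0], [0.65, 0, 0.09, 0, -0.18, 0], [0.98, 0, 0.19, 0, -0.265, 0], [1.31, 0, 0.31, 0, -0.35, 0], [1.2, 0, 0.31, 0, -0.35, 0], [1.11, 0, 0.31, 0, -0.35, 0], [1.11, 0, 0.31, 0, -0.35, 0]]
  ]
}}

```text
time: 6.05
position: [0.4405, 0.1, 0.319]
tool_rot: [-0.051, 0.974, 0.01, 0.219]
ft_force: [-0.1, -0.6, -0.8]
grip_width: 0.0496
grip_force: 20.0
```

Run:
```python
from plan import *
o=st();print(o['moment'].round(2))
for p in[(-10,0.5,40),(*hole(-5,5),40),(*hole(5,8.5),40),(*hole(10,9.2),40),(*hole(15,9.8),40),(*hole(22,11.5),40),(*hole(32,13.5),40),(*hole(45,14),40),(*hole(75,14),40)]: print(np.round(p,1),row(*Tp(*p),o))
c=camera("scene");cv2.imwrite("pics/s5.png",cv2.resize(c["pixels"][140:210,270:350],None,fx=7,fy=7,interpolation=2))
P=pts(c);hsv=cv2.cvtColor(c["pixels"],cv2.COLOR_BGR2HSV);H,S,V=cv2.split(hsv)
m=((H<8)|(H>172))&(S>120)&(V>50);m[:,:290]=0;m[:,330:]=0;m[:150]=0;m[205:]=0
q=P[m&(c["range_z"]>0)];d=q-BEND;x=d@EX*1e3;y=d@EY*1e3;z=d[:,2]*1e3
t=np.radians(40);n=x*np.cos(t)+z*np.sin(t);b=-x*np.sin(t)+z*np.cos(t)
N=np.linalg.svd(np.c_[x,y,z]-np.c_[x,y,z].mean(0))[2][2];print('normal',N,'n med',np.median(n),'b',np.percentile(b,[1,99]),'y',np.percentile(y,[1,99]),m.sum())
```

```text
t 6.05 q [-0.042  0.418  2.076  0.274  0.218 -1.972] p [0.4405 0.1    0.319 ] f [-0.1 -0.6 -0.8] w 0.0496 20.0
[-0.01  0.37  0.03]
[-10.    0.5  40. ] [0.08, 0.0, -0.02, -0.0, 0.01, 0.0]
[-7.   0.6 40. ] [0.01, 0.0, 0.01, -0.0, 0.01, 0.0]
[-1.6  9.7 40. ] [-0.21, 0.0, -0.14, -0.0, 0.01, 0.0]
[ 1.7 13.5 40. ] [-0.32, 0.0, -0.19, -0.0, 0.01, 0.0]
[ 5.2 17.1 40. ] [-0.44, 0.0, -0.23, -0.0, 0.01, 0.0]
[ 9.5 23.  40. ] [-0.6, 0.0, -0.32, -0.0, 0.01, 0.0]
[15.8 30.9 40. ] [-0.83, 0.0, -0.43, -0.0, 0.01, 0.0]
[25.5 39.7 40. ] [-1.14, 0.0, -0.52, -0.0, 0.01, 0.0]
[48.5 58.9 40. ] [-1.86, 0.0, -0.72, -0.0, 0.01, 0.0]
normal [ 0.55701629 -0.79980963  0.22369044] n med -0.11153767135368753 b [-67.10895576  32.60003358] y [-71.34724132  23.6453712 ] 409
```

View pics/s5.png

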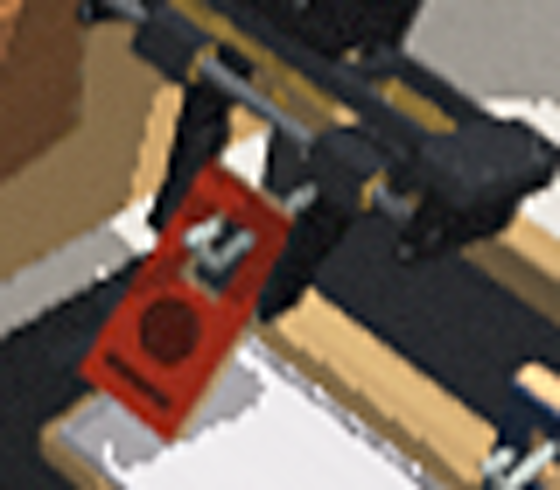

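The block is at 40°, with tip and barb (about (220,240)) lying inside the hole. I draw it outward and up in small steps.

Emit:
{"name": "move_arm", "arguments": {
  "commands": [
    [[-0.1, 0, -0.07, 0, 0, 0], [-0.21, 0, -0.14, 0, 0, 0], [-0.26, 0, -0.165, 0, 0, 0], [-0.32, 0, -0.19, 0, 0, 0], [-0.32, 0, -0.19, 0, 0, 0]]
  ]
}}

```text
time: 6.72
position: [0.4471, 0.1009, 0.3311]
tool_rot: [-0.051, 0.975, 0.01, 0.218]
ft_force: [-0.5, -0.4, 0.1]
grip_width: 0.05
grip_force: 20.0
```

Run:
```python
from plan import *
o=st();print(o['moment'].round(2))
for p in[(*hole(10,9.2),40),(*hole(15,9.8),40),(*hole(22,11.5),40),(*hole(32,13.5),40),(*hole(45,14),40),(*hole(75,14),40)]: print(np.round(p,1),row(*Tp(*p),o))
c=camera("scene");cv2.imwrite("pics/s6.png",cv2.resize(c["pixels"][140:210,270:350],None,fx=7,fy=7,interpolation=2))
```

```text
t 6.72 q [-0.039  0.397  2.049  0.22   0.265 -1.913] p [0.4471 0.1009 0.3311] f [-0.5 -0.4  0.1] w 0.05 20.0
[ 0.01  0.4  -0.  ]
[ 1.7 13.5 40. ] [-0.05, -0.0, 0.01, -0.0, 0.0, -0.0]
[ 5.2 17.1 40. ] [-0.16, -0.0, -0.03, -0.0, 0.0, -0.0]
[ 9.5 23.  40. ] [-0.32, -0.0, -0.12, -0.0, 0.0, -0.0]
[15.8 30.9 40. ] [-0.55, -0.0, -0.23, -0.0, 0.0, -0.0]
[25.5 39.7 40. ] [-0.86, -0.0, -0.32, -0.0, 0.0, -0.0]
[48.5 58.9 40. ] [-1.59, -0.0, -0.52, -0.0, 0.0, -0.0]
```

View pics/s6.png

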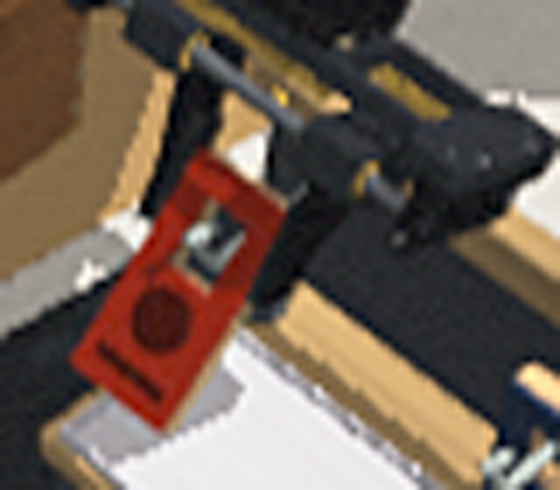

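The tip and barb (about (210,240)) sit in the middle of the hole. I continue the withdrawal.

Emit:
{"name": "move_arm", "arguments": {
  "commands": [
    [[-0.1, 0, -0.01, 0, 0, 0], [-0.16, 0, -0.03, 0, 0, 0], [-0.24, 0, -0.075, 0, 0, 0], [-0.32, 0, -0.12, 0, 0, 0], [-0.43, 0, -0.175, 0, 0, 0], [-0.55, 0, -0.23, 0, 0, 0], [-0.7, 0, -0.275, 0, 0, 0], [-0.86, 0, -0.32, 0, 0, 0], [-1.1, 0, -0.4, 0, 0, 0], [-1.35, 0, -0.46, 0, 0, 0], [-1.59, 0, -0.52, 0, 0, 0], [-1.59, 0, -0.52, 0, 0, 0]]
  ]
}}

```text
time: 8.28
position: [0.4964, 0.1061, 0.3775]
tool_rot: [-0.051, 0.974, 0.009, 0.219]
ft_force: [-0.8, 0.8, -0.8]
grip_width: 0.0501
grip_force: 20.0
```

```bash
cat >> plan.py <<'E'
b_=np.radians(6.65);BX=np.array([np.sin(b_),-np.cos(b_),0]);BY=np.array([np.cos(b_),np.sin(b_),0])
BO=np.array([.5014,-.1544,0])
def inbox(x,y,foot,lean=15,off=0,g=.086): # block centre x,y in box, foot height; grasp point 86 mm above foot; ey=-BX
    G=BO+x*BX+y*BY+(foot+g)*EZ
    return pose(G,lean,BY,-BX)
E
python3 - <<'E'
from plan import *
o=st();print(o['moment'].round(2))
print('up',row(*Tp(60,150,0),o))
print('lift',row(o['position']+[0,0,.07],R.from_quat(o['tool_rot']),o))
print('above box',row(*inbox(-.02,-.046,.19),o))
E
```

```text
t 8.28 q [-0.022  0.363  1.888  0.115  0.454 -1.79 ] p [0.4964 0.1061 0.3775] f [-0.8  0.8 -0.8] w 0.0501 20.0
[ 0.01  0.33 -0.01]
up [-4.04, -0.0, -0.93, -0.0, 0.7, -0.0]
lift [-0.75, -0.01, -1.58, 0.0, 0.0, 0.0]
above box [-0.02, -6.0, -1.54, -0.01, 0.7, -0.01]
```

Emit:
{"name": "move_arm", "arguments": {
  "commands": [
    [[-0.3, 0, -0.6, 0, 0, 0], [-0.6, 0, -1.3, 0, 0, 0], [-1, 0, -2.1, 0, 0, 0], [-1, 0, -2.1, 0, 0, 0]]
  ]
}}

```text
time: 8.78
position: [0.4964, 0.1065, 0.4724]
tool_rot: [-0.051, 0.974, 0.009, 0.221]
ft_force: [0.6, -0.9, -1.4]
grip_width: 0.0499
grip_force: 20.0
```

Run:
```python
from plan import *
o=st();print(o['moment'].round(2))
print('above box',row(*inbox(-.02,-.046,.17),o))
```

```text
t 8.78 q [-0.021  0.223  1.768  0.077  0.708 -1.744] p [0.4964 0.1065 0.4724] f [ 0.6 -0.9 -1.4] w 0.0499 20.0
[-0.02  0.36 -0.  ]
above box [1.22, -6.0, 1.05, -0.01, 0.71, -0.01]
```

Emit:
{"name": "move_arm", "arguments": {
  "commands": [
    [[0, -0.6, 0, 0, 0.15, 0], [0.1, -1.4, 0.1, 0, 0.32, 0], [0.3, -2.4, 0.25, -0.01, 0.5, 0], [0.5, -3.4, 0.4, -0.01, 0.65, -0.01], [0.8, -4.4, 0.7, -0.01, 0.71, -0.01], [1, -5.3, 0.9, -0.01, 0.71, -0.01], [1.22, -6, 1.05, -0.01, 0.71, -0.01], [1.22, -6, 1.05, -0.01, 0.71, -0.01], [1.22, -6, 1.05, -0.01, 0.71, -0.01]]
  ]
}}

```text
time: 9.9
position: [0.4942, -0.1346, 0.411]
tool_rot: [-0.057, 0.989, -0.004, -0.136]
ft_force: [-0.1, 0.2, -1.4]
grip_width: 0.0498
grip_force: 20.0
```

Run:
```python
from plan import *
o=st()
print('above box',row(*inbox(-.02,-.046,.17),o))
c=camera("scene");t=camera("top")
a=cv2.resize(c["pixels"][60:200,190:330],(400,400),interpolation=2);b=cv2.resize(t["pixels"][190:290,290:390],(400,400),interpolation=2)
cv2.imwrite("pics/p7.png",np.hstack([a,b]))
for n,k in(("scene",c),("top",t)):
    P=pts(k);H,S,V=cv2.split(cv2.cvtColor(k["pixels"],cv2.COLOR_BGR2HSV))
    d=P-BO;x,y=d@BX,d@BY
    m=((H<8)|(H>172))&(S>120)&(V>50)&(abs(x)<.07)&(abs(y)<.09)&(P[...,2]>.15)
    q=np.c_[x[m],y[m],P[...,2][m]]*1e3
    if len(q)>20: print(n,len(q),np.percentile(q,[2,50,98],axis=0).round(1),np.linalg.svd(q-q.mean(0))[2][2])
```

```text
t 9.9 q [-0.451  0.416  1.636 -0.142  1.327 -2.085] p [ 0.4942 -0.1346  0.411 ] f [-0.1  0.2 -1.4] w 0.0498 20.0
above box [-0.01, -0.01, -0.09, 0.01, -0.01, -0.0]
scene 184 [[-49.7 -48.1 169.4]
 [-27.9 -44.7 207.2]
 [  0.6 -40.7 256.3]] [ 0.07792902  0.99243557 -0.09486153]
```

View pics/p7.png

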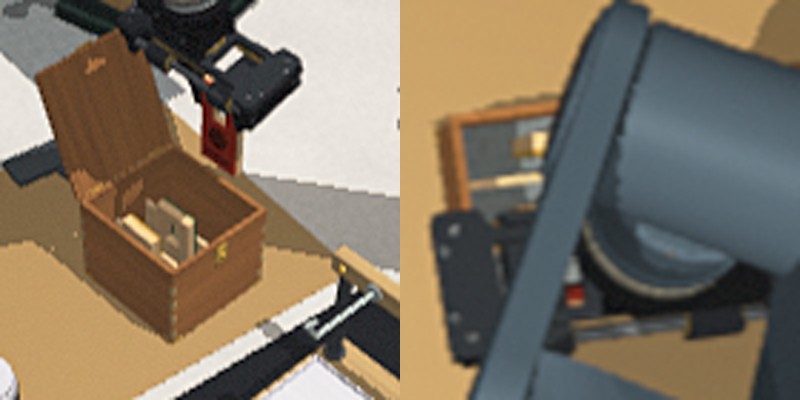

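The picture shows the block upright above the robot-side bay at (220,130) in the left view, with the gripper clear of the lid. I check its pitch against the hanging picture as a reference.

Run:
```python
from plan import *
def red(c,O,ax,ay,zmin):
    P=pts(c);H,S,V=cv2.split(cv2.cvtColor(c["pixels"],cv2.COLOR_BGR2HSV));d=P-O;x,y=d@ax,d@ay
    m=((H<8)|(H>172))&(S>130)&(V>50)&(abs(x)<.05)&(abs(y)<.03)&(P[...,2]>zmin)&(c["range_z"]>0)
    m=cv2.erode(m.astype(np.uint8),np.ones((3,3)))>0
    q=np.c_[x[m],y[m],P[...,2][m]]*1e3;f=np.linalg.lstsq(np.c_[q[:,0]-q[:,0].mean(),q[:,2]-q[:,2].mean(),np.ones(len(q))],q[:,1],rcond=None)[0]
    print(len(q),'yaw,pitch deg',np.degrees(f[:2]).round(1),'y',f[2].round(1),np.percentile(q,[2,98],axis=0).round(1).tolist())
red(dict(np.load("scene0.npz")),HEAD,-EY,EX,.06)
red(dict(np.load("scene1.npz")),HEAD,-EY,EX,.06)
for i in range(2): red(camera("scene"),BO-.02*BX-.046*BY,BX,BY,.15)
```

```text
91 yaw,pitch deg [-1.3 -0. ] y 6.1 [[-21.4, 3.3, 83.2], [20.5, 9.1, 173.8]]
79 yaw,pitch deg [-0.6  0.6] y 5.8 [[-22.7, 2.9, 86.0], [19.8, 8.4, 174.1]]
51 yaw,pitch deg [0.1 0.9] y 2.4 [[-25.9, -0.5, 177.8], [14.2, 4.8, 235.0]]
57 yaw,pitch deg [-0.1  0. ] y 2.0 [[-25.2, -1.7, 177.9], [15.0, 5.2, 232.7]]
```

Run:
```python
from plan import *
o=st()
for f in(.17,.10,.03,.012): print(f,row(*inbox(-.018,-.041,f),o))
```

```text
t 10.1 q [-0.449  0.414  1.635 -0.143  1.327 -2.085] p [ 0.4946 -0.1342  0.412 ] f [ 1.2 -0.1 -0.9] w 0.0502 20.0
0.17 [-0.13, -0.07, -0.1, 0.01, -0.01, 0.0]
0.1 [-0.59, -0.08, 1.59, 0.01, -0.01, 0.0]
0.03 [-1.06, -0.09, 3.28, 0.01, -0.01, 0.0]
0.012 [-1.18, -0.09, 3.71, 0.01, -0.01, 0.0]
```

Emit:
{"name": "move_arm", "arguments": {
  "commands": [
    [[-0.13, -0.07, -0.1, 0.01, -0.01, 0], [-0.3, -0.08, 0.5, 0.01, -0.01, 0], [-0.45, -0.08, 1.05, 0.01, -0.01, 0], [-0.59, -0.08, 1.59, 0.01, -0.01, 0], [-0.75, -0.09, 2.1, 0.01, -0.01, 0], [-0.9, -0.09, 2.65, 0.01, -0.01, 0], [-1, -0.09, 3.05, 0.01, -0.01, 0], [-1.06, -0.09, 3.28, 0.01, -0.01, 0], [-1.06, -0.09, 3.28, 0.01, -0.01, 0]]
  ]
}}

```text
time: 11.22
position: [0.5007, -0.1373, 0.2738]
tool_rot: [-0.058, 0.99, -0.01, -0.13]
ft_force: [0.4, 0.0, -0.3]
grip_width: 0.0497
grip_force: 20.0
```

Run:
```python
from plan import *
o=st();print(o['moment'].round(2))
for f in(.03,.012,.008,.006,.004,.002): print(f,row(*inbox(-.018,-.041,f),o))
```

```text
t 11.22 q [-0.449  0.623  1.739 -0.168  1.006 -2.03 ] p [ 0.5007 -0.1373  0.2738] f [ 0.4  0.  -0.3] w 0.0497 20.0
[ 0.07 -0.24 -0.06]
0.03 [0.0, 0.02, -0.02, -0.0, 0.0, -0.0]
0.012 [-0.12, 0.02, 0.42, -0.0, 0.0, -0.0]
0.008 [-0.14, 0.03, 0.51, -0.0, 0.0, -0.0]
0.006 [-0.15, 0.03, 0.56, -0.0, 0.0, -0.0]
0.004 [-0.17, 0.03, 0.61, -0.0, 0.0, -0.0]
0.002 [-0.18, 0.03, 0.66, -0.0, 0.0, -0.0]
```

Emit:
{"name": "move_arm", "arguments": {
  "commands": [
    [[-0.04, 0.01, 0.15, 0, 0, 0], [-0.08, 0.02, 0.3, 0, 0, 0], [-0.12, 0.02, 0.42, 0, 0, 0], [-0.13, 0.02, 0.47, 0, 0, 0], [-0.14, 0.03, 0.51, 0, 0, 0], [-0.14, 0.03, 0.51, 0, 0, 0]]
  ]
}}

```text
time: 11.98
position: [0.5006, -0.1362, 0.2529]
tool_rot: [-0.058, 0.99, -0.01, -0.13]
ft_force: [0.2, 0.3, -1.1]
grip_width: 0.0501
grip_force: 20.0
```

Run:
```python
from plan import *
o=st();print(o['moment'].round(2))
for f in(.008,.006,.004,.002): print(f,row(*inbox(-.018,-.041,f),o))
```

```text
t 11.97 q [-0.447  0.658  1.751 -0.173  0.96  -2.018] p [ 0.5006 -0.1362  0.2529] f [ 0.2  0.3 -1.1] w 0.0501 20.0
[ 0.03 -0.17  0.03]
0.008 [-0.01, -0.0, 0.01, -0.0, 0.0, -0.0]
0.006 [-0.02, -0.0, 0.06, -0.0, 0.0, -0.0]
0.004 [-0.03, -0.0, 0.11, -0.0, 0.0, -0.0]
0.002 [-0.04, -0.0, 0.16, -0.0, 0.0, -0.0]
```

Emit:
{"name": "move_arm", "arguments": {
  "commands": [
    [[-0.01, 0, 0.03, 0, 0, 0], [-0.02, 0, 0.06, 0, 0, 0], [-0.02, 0, 0.06, 0, 0, 0]]
  ]
}}

```text
time: 12.35
position: [0.5009, -0.1362, 0.2509]
tool_rot: [-0.058, 0.99, -0.01, -0.13]
ft_force: [-0.7, 0.6, 3.7]
grip_width: 0.0498
grip_force: 20.0
```

Emit:
{"name": "move_arm", "arguments": {
  "commands": [
    [[-0.01, 0, 0.03, 0, 0, 0], [-0.01, 0, 0.03, 0, 0, 0]]
  ]
}}

```text
time: 12.6
position: [0.501, -0.1362, 0.2508]
tool_rot: [-0.058, 0.99, -0.01, -0.13]
ft_force: [-0.1, 1.1, 12.9]
grip_width: 0.0503
grip_force: 20.0
```

Emit:
{"name": "move_arm", "arguments": {
  "commands": [
    [[-0.01, 0, 0.025, 0, 0, 0], [-0.01, 0, 0.025, 0, 0, 0]]
  ]
}}

```text
time: 12.85
position: [0.5011, -0.1362, 0.2508]
tool_rot: [-0.058, 0.99, -0.01, -0.13]
ft_force: [-1.2, 1.6, 19.4]
grip_width: 0.0497
grip_force: 20.0
```

The block is on the bay floor (19 N). I ease off, release slightly, then rise.

Emit:
{"name": "move_arm", "arguments": {
  "commands": [
    [[0.01, 0, -0.045, 0, 0, 0], [0.01, 0, -0.045, 0, 0, 0]]
  ]
}}

```text
time: 13.1
position: [0.5012, -0.1362, 0.2509]
tool_rot: [-0.058, 0.99, -0.01, -0.129]
ft_force: [0.3, 1.2, 9.0]
grip_width: 0.0497
grip_force: 20.0
```

Emit:
{"name": "move_arm", "arguments": {
  "commands": [
    [[0, 0, 0, 0, 0, 0], [0, 0, 0, 0, 0, 0], [0, 0, 0, 0, 0, 0], [0, 0, 0, 0, 0, 0]]
  ],
  "claw": -0.29
}}

```text
time: 13.6
position: [0.501, -0.1362, 0.2497]
tool_rot: [-0.058, 0.99, -0.01, -0.13]
ft_force: [0.6, -0.6, -0.5]
grip_width: 0.0561
grip_force: 0.0
```

Run:
```python
from plan import *
o=st();print(o['moment'].round(2))
print(row(o['position']+[0,0,.15],R.from_quat(o['tool_rot']),o))
```

```text
t 13.6 q [-0.447  0.664  1.751 -0.174  0.954 -2.017] p [ 0.501  -0.1362  0.2497] f [ 0.6 -0.6 -0.5] w 0.0561 0.0
[ 0.06 -0.16  0.05]
[0.97, -0.01, -3.62, 0.0, 0.0, 0.0]
```

Emit:
{"name": "move_arm", "arguments": {
  "commands": [
    [[0.06, 0, -0.24, 0, 0, 0], [0.14, 0, -0.5, 0, 0, 0], [0.24, 0, -0.9, 0, 0, 0], [0.4, 0, -1.5, 0, 0, 0], [0.65, -0.01, -2.4, 0, 0, 0], [0.97, -0.01, -3.62, 0, 0, 0], [0.97, -0.01, -3.62, 0, 0, 0]]
  ]
}}

```text
time: 14.48
position: [0.5017, -0.1362, 0.4048]
tool_rot: [-0.057, 0.99, -0.012, -0.125]
ft_force: [0.4, -0.1, -0.3]
grip_width: 0.056
grip_force: 0.0
```

Run:
```python
from plan import *
o=st()
c=camera("scene");P=pts(c);H,S,V=cv2.split(cv2.cvtColor(c["pixels"],cv2.COLOR_BGR2HSV));d=P-BO;x,y=d@BX*1e3,d@BY*1e3;z=P[...,2]*1e3
k=(abs(x)<68)&(abs(y)<66)&(z>66)&(z<116)&(c["range_z"]>0)
for lo,hi in((-66,-25),(-20,20),(25,60)):
    m=k&(y>lo)&(y<hi);print(lo,m.sum(),np.percentile(np.c_[x[m],y[m],z[m]],[3,50,97],axis=0).round(0).tolist() if m.sum() else'')
m=k&((H<8)|(H>172))&(S>130)&(y<-25);print('red',m.sum(), y[m].mean() if m.any() else '')
c=camera("top");P=pts(c);z=P[...,2]*1e3;d=P-BO;x,y=d@BX*1e3,d@BY*1e3
m=(abs(x)<68)&(y>-66)&(y<-27)&(z>66)&(z<118)&(c["range_z"]>0);print('top',m.sum(),np.percentile(np.c_[x[m],y[m],z[m]],[3,50,97],axis=0).round(0).tolist() if m.sum() else'')
# lid push poses: closed fingers vertical, closing axis along box y (narrow across), outside the lid
for X,Z in((.24,.33),(.24,.235),(.14,.235)):
    G=BO+X*BX+Z*EZ-.018*EZ
    for s in(1,-1):
        pass
    print(X,Z,'keep orient',row(*pose(G+.036*EZ,0,BY,-BX),o))
```

```text
t 14.47 q [-0.446  0.429  1.631 -0.147  1.294 -2.077] p [ 0.5017 -0.1362  0.4048] f [ 0.4 -0.1 -0.3] w 0.056 0.0
-66 213 [[-48.0, -66.0, 70.0], [-16.0, -41.0, 98.0], [67.0, -33.0, 112.0]]
-20 163 [[-29.0, -10.0, 67.0], [-5.0, 1.0, 97.0], [67.0, 7.0, 110.0]]
25 103 [[-23.0, 37.0, 86.0], [1.0, 47.0, 105.0], [68.0, 52.0, 111.0]]
red 72 -35.6138335375566
top 46 [[-15.0, -66.0, 80.0], [-6.0, -43.0, 109.0], [23.0, -34.0, 113.0]]
0.24 0.33 keep orient [0.72, -6.48, -2.52, -0.01, -0.25, -0.0]
0.24 0.235 keep orient [0.12, -6.45, -0.22, -0.01, -0.25, -0.0]
0.14 0.235 keep orient [0.13, -3.95, -0.24, -0.01, -0.25, -0.0]
```

The red block stands in the bay with its head at about 110 mm, centred at y≈-42 mm in the box. Next I go up and over to the outer side of the lid.

Emit:
{"name": "move_arm", "arguments": {
  "commands": [
    [[0.35, 0, -1.3, 0, 0, 0], [0.7, 0, -2.6, 0, 0, 0], [0.72, -1, -2.6, 0, -0.1, 0], [0.72, -2.3, -2.6, -0.01, -0.2, 0], [0.72, -3.6, -2.6, -0.01, -0.25, 0], [0.72, -5, -2.55, -0.01, -0.25, 0], [0.72, -6.2, -2.52, -0.01, -0.25, 0], [0.72, -6.48, -2.52, -0.01, -0.25, 0], [0.72, -6.48, -2.52, -0.01, -0.25, 0]]
  ],
  "claw": 1
}}

```text
time: 15.7
position: [0.5289, -0.3934, 0.5039]
tool_rot: [-0.057, 0.998, 0.004, -0.007]
ft_force: [-0.3, -0.1, 0.6]
grip_width: 0.0006
grip_force: 0.0
```

Run:
```python
from plan import *
o=st()
for X,Z in((.24,.33),(.2,.24),(.17,.24),(.14,.24),(.1,.24),(.055,.24),(.04,.24)): print(X,Z,row(*pose(BO+X*BX+(Z+.018)*EZ,0,BY,-BX),o))
```

```text
t 15.7 q [-0.808  0.493  1.21  -0.005  1.453 -2.493] p [ 0.5289 -0.3934  0.5039] f [-0.3 -0.1  0.6] w 0.0006 0.0
0.24 0.33 [-0.01, 0.02, -0.2, 0.01, -0.01, -0.0]
0.2 0.24 [-0.03, 1.0, 2.06, 0.01, -0.01, -0.0]
0.17 0.24 [-0.03, 1.75, 2.06, 0.01, -0.01, -0.0]
0.14 0.24 [-0.03, 2.5, 2.07, 0.01, -0.01, -0.0]
0.1 0.24 [-0.03, 3.5, 2.08, 0.01, -0.01, -0.0]
0.055 0.24 [-0.03, 4.62, 2.09, 0.01, -0.01, -0.0]
0.04 0.24 [-0.03, 5.0, 2.09, 0.01, -0.01, -0.0]
```

Emit:
{"name": "move_arm", "arguments": {
  "commands": [
    [[0, 0.5, 0.7, 0, 0, 0], [-0.03, 1, 1.4, 0, 0, 0], [-0.03, 1, 2.06, 0, 0, 0], [-0.03, 1.4, 2.06, 0, 0, 0], [-0.03, 1.75, 2.06, 0, 0, 0], [-0.03, 2, 2.06, 0, 0, 0], [-0.03, 2.25, 2.06, 0, 0, 0], [-0.03, 2.5, 2.07, 0, 0, 0], [-0.03, 2.75, 2.07, 0, 0, 0], [-0.03, 3, 2.07, 0, 0, 0], [-0.03, 3.25, 2.07, 0, 0, 0], [-0.03, 3.5, 2.08, 0, 0, 0]]
  ]
}}

```text
time: 17.2
position: [0.5132, -0.2529, 0.4232]
tool_rot: [-0.058, 0.998, 0.003, -0.006]
ft_force: [-0.3, 0.3, 0.5]
grip_width: 0.0006
grip_force: 0.2
```

Emit:
{"name": "move_arm", "arguments": {
  "commands": [
    [[0, 0.25, 0, 0, 0, 0], [0, 0.5, 0, 0, 0, 0], [0, 0.75, 0, 0, 0, 0], [0, 1, 0, 0, 0, 0]]
  ]
}}

```text
time: 17.7
position: [0.5086, -0.2132, 0.4235]
tool_rot: [-0.058, 0.998, 0.003, -0.005]
ft_force: [-0.4, 0.5, 0.5]
grip_width: 0.0004
grip_force: 0.0
```

```bash
cat > lid.py <<'E'
from plan import *
def lid():
  for n in("scene","top"):
    c=camera(n);P=pts(c);d=P-BO;x,y,z=d@BX,d@BY,P[...,2]
    h,w=c["pixels"].shape[:2];B,G,Rr=[c["pixels"][...,i].astype(int) for i in range(3)]
    k=(abs(y)<.06)&(x>-.08)&(x<.16)&(z>.105)&(z<.3)&(c["range_z"]>0)&(Rr>B+40)
    print(n,k.sum(),np.percentile(np.degrees(np.arctan2(z[k]-.122,.076-x[k])),[10,50,90]).round(1) if k.sum() else '', 'z',np.percentile(z[k],[5,50,95]).round(3))
E
python3 -c "
from lid import *
st();lid()"
```

```text
t 17.7 q [-0.599  0.408  1.593 -0.003  1.152 -2.284] p [ 0.5086 -0.2132  0.4235] f [-0.4  0.5  0.5] w 0.0004 0.0
scene 1083 [-52.   71.7  74.1] z [0.107 0.155 0.262]
top 559 [-9.6 -3.3 74.3] z [0.107 0.114 0.266]
```

Emit:
{"name": "move_arm", "arguments": {
  "commands": [
    [[0, 0.2, 0, 0, 0, 0], [0, 0.4, 0, 0, 0, 0], [0, 0.4, 0, 0, 0, 0], [0, 0.4, 0, 0, 0, 0], [0, 0.4, 0, 0, 0, 0], [0, 0.4, 0, 0, 0, 0], [0, 0.4, 0, 0, 0, 0], [0, 0.4, 0, 0, 0, 0]]
  ]
}}

```text
time: 18.8
position: [0.5069, -0.198, 0.4236]
tool_rot: [-0.058, 0.998, 0.003, -0.005]
ft_force: [-0.1, 0.3, -0.2]
grip_width: 0.0007
grip_force: 0.0
```

```bash
python3 -c "
from lid import *
st();lid()"
```

```text
t 18.8 q [-0.577  0.398  1.611 -0.003  1.145 -2.262] p [ 0.5069 -0.198   0.4236] f [-0.1  0.3 -0.2] w 0.0007 0.0
scene 1396 [-0.8  1.7  8.4] z [0.116 0.124 0.128]
top 1680 [ 1.4  2.9 10.8] z [0.124 0.127 0.13 ]
```

The lid lies flat (top at about 126 mm). I retreat and do a final check.

Emit:
{"name": "move_arm", "arguments": {
  "commands": [
    [[0, 0, -0.5, 0, 0, 0], [0, 0, -1.3, 0, 0, 0], [0, 0, -2, 0, 0, 0], [0, 0, -2, 0, 0, 0], [0, 0, -2, 0, 0, 0]]
  ]
}}

```text
time: 19.52
position: [0.5074, -0.1981, 0.5027]
tool_rot: [-0.058, 0.998, 0.003, -0.006]
ft_force: [-0.7, -0.1, -0.2]
grip_width: 0.0005
grip_force: 0.0
```

Run:
```python
from lid import *
st();lid()
c0=dict(np.load("top0.npz"));c=camera("top");P=pts(c);P0=pts(c0);d=P-BO;x,y,z=d@BX,d@BY,P[...,2]
k=(abs(x)<.07)&(abs(y)<.065)&(z>.1)&(z<.16);f=np.linalg.lstsq(np.c_[x[k],y[k],np.ones(k.sum())],z[k],rcond=None)[0];print('lid plane',f.round(4))
for Q in(P0,P):
    k=(abs(Q[...,2]-.177)<.006)&(abs(Q[...,1]-.252)<.03)&(abs(Q[...,0]-.47)<.012);print('blue head',np.median(Q[k],0).round(4),k.sum())
hand_in()
```

```text
t 19.52 q [-5.770e-01  3.170e-01  1.502e+00 -2.000e-03  1.336e+00 -2.263e+00] p [ 0.5074 -0.1981  0.5027] f [-0.7 -0.1 -0.2] w 0.0005 0.0
scene 1396 [-0.8  1.7  8.7] z [0.116 0.124 0.128]
top 1885 [ 1.4  3.  19.8] z [0.124 0.127 0.13 ]
lid plane [0.003  0.0003 0.1274]
blue head [0.4716 0.2538 0.1768] 115
blue head [0.4716 0.2541 0.177 ] 117
the job is handed in; nothing more can be done
```

The red block came off its hook with no measurable contact force and stands upright, hole up, on the floor of the empty bay; the lid is shut flat, the blue block hasn't moved, and the job was handed in at about 20 s.

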